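# Hold the ring gauge in the sizing reader's window

### The job

The sizing reader has to be checked against the wooden ring gauge. Push the red knob on the reader all the way in and, with it pushed in, turn it anticlockwise to its stop, so that the yellow shutter swings clear of the window slot. Then take the ring gauge from its rest, pass it lengthwise and flat through the slot without forcing it until half of its length is inside, and finish while still holding it there: level, straight, carried by the gripper alone and not pressing against the slot. Leave the gum pot, the cap punch and the torch lighter alone.

Things in the scene. Friction and masses are not known exactly. Their poses are not given: they have to be found in the camera images.
- reader: Green box instrument with a clear lid, 130 (x) x 120 (y) x 95 (z) mm, fixed, on feet 3 mm high. Origin: centre of its underside; z up. Its window wall (6 mm thick) is the face at its y = -60 mm; things go in along its +y. Inside, the gauge's path is free for 109 mm once the shutter is open. The top is flat apart from the knob.
- window (a point): Centre of the window slot at the outer face of the window wall: on the reader at x = 18, y = -60, z = 75 mm, axes as the reader's (y points into the reader). The slot, outlined in yellow, lies level: 50 mm wide (x), 12 mm high (z), straight through the 6 mm wall. The gauge, 46 x 8 mm, passes with 2 mm to spare on every side.
- knob_grip (a point): Grip point on the axis of the red knob, 30 mm above the reader's top while out (128 mm above the table), 5 mm lower pushed in; on the reader at x = -30, y = -42 mm. The knob is an upright bar 42 x 12 x 28 mm, its top 11 mm above this point, on a black collar of radius 15 mm. Axes turn with it: x along the bar, y across its 12 mm, z up.
- knob_push (a joint): How far the knob is pushed down, in m: 0 out, 0.005 fully in. Stiff: it takes about 5 N to move, and stays where it is left (no spring). Push it in before turning: turned by more than 0.35 rad while less than 2 mm in, its locking pin breaks and the job has failed.
- knob_turn (a joint): Turn of the knob in rad, anticlockwise seen from above: 0 closed (bar along the reader's x), 1.5 at the open stop (bar along its y). Starts at 0 to 0.12. Friction 0.05 N m; it stays where left. The yellow shutter plate (64 x 3 x 24 mm, just inside the window wall) is fixed to the knob's shaft, swings inward with it and is clear of the slot beyond 1.25.
- gauge: Ring gauge: flat hardwood plate with a row of bored holes, 46 (x) x 150 (y) x 8 (z) mm, about 60 g. Origin: centre of its underside; y along its length. It lies on the rest, underside 24 mm above the table, overhanging the rest by some 8 mm at each long edge and 15 mm at the ends. Either end may go in first; grasp it across its width, towards the end that stays outside.
- gauge_mid (a point): Middle of the ring gauge, 4 mm above its underside; axes as the gauge's.
- rest: Wooden rest with a grey felt top, 30 (x) x 120 (y) x 24 (z) mm, fixed to the table, long side along its y. Origin: centre of its underside. Fixed things around: a wooden divider 51 mm high crosses the table between rest and reader, the front rail is 45 mm high, and the cigars on the ledge behind (from x = 0.63 m on) reach 185 mm above the table: carry things over them.
- pot: Open stoneware gum pot, 55 mm across, 49 mm high, loose, not to be moved. Origin: centre of its underside.
- punch: Pale brass cap punch, 25 mm across, 60 mm high, standing upright, loose, not to be moved. Origin: centre of its underside.
- lighter: Black torch lighter lying on the table, 31 x 120 x 31 mm, loose, not to be moved. Origin: centre of its underside; y along its length.
Not all that is in view belongs to the job. There is more than one size of the reader; the job needs the larger.

How it is judged:
On the way, in this order (a step that is already met when the one before it is completed fails the run):
1. the knob is pushed in (more than 3.5 mm) before it is turned (value of joint knob_push above 0.0035 m and value of joint knob_turn below 0.35 rad), for 0.1 s.
2. the pushed-in knob is turned anticlockwise until the shutter is clear (beyond 1.25 rad) (value of joint knob_push above 0.0035 m and value of joint knob_turn above 1.25 rad), for 0.1 s.
At the end, for the whole second after the job is handed in: Fingers hold the gauge still, half its length inside (within 20 mm), its middle within 4 mm sideways and 5 mm in height of the slot's centre, level and in line within 0.1 rad, pressing on the reader with less than 3 N and not on the rest; the knob is still in (3 mm) and turned (1.2 rad) (y of gauge_mid in the frame of window between -0.02 and 0.02 m and x of gauge_mid in the frame of window between -0.004 and 0.004 m and z of gauge_mid in the frame of window between -0.005 and 0.005 m and angle between the y axis of gauge and the y axis of window, either way round below 0.1 rad and angle between gauge's own z axis and vertical below 0.1 rad and contact force between gauge and reader below 3 N and contact force between gauge and the fingers above 2 N and contact force between gauge and rest below 0.1 N and linear speed of gauge below 0.02 m/s and value of joint knob_turn above 1.2 rad and value of joint knob_push above 0.003 m); the arm keeps its last pose, push and grip.
It fails at once if the knob is turned without being pushed in (value of joint knob_turn above 0.35 rad and value of joint knob_push below 0.002 m).
It fails at once if the gauge is forced against the reader (more than 25 N) (contact force between gauge and reader above 25 N).
It fails at once if the gum pot is disturbed (more than 15 mm, or tipped over) (distance of pot from where it was at the start of the episode above 0.015 m or angle between pot's own z axis and vertical above 0.3 rad).
It fails at once if the cap punch is disturbed (more than 15 mm, or tipped over) (distance of punch from where it was at the start of the episode above 0.015 m or angle between punch's own z axis and vertical above 0.3 rad).
It fails at once if the torch lighter is disturbed (more than 15 mm, or tipped over) (distance of lighter from where it was at the start of the episode above 0.015 m or angle between lighter's own z axis and vertical above 0.3 rad).
It also fails if it takes over 58 s, if anything falls off the work surface, if the arm or the gripper's body presses on something with over 40 N, if the wrist force passes 120 N, or if a joint passes its speed limit or range.

### The arm

A 6-joint arm with a two-finger parallel gripper is mounted at the origin on a cart in front of the work surface, level with it; the furniture and walls round the work are solid. World frame = base frame: x ahead of the robot, y to its left, z up, the work surface at z = 0. Lengths are in m, angles in rad, forces in N, time in s.
With the tool pointing down it reaches from about 0.275 to 0.975 m from the base axis. Payload 8.4 kg.
Tool frame: the origin (TCP) lies midway between the tips of the shut fingers; the grasp point (between the pads) lies 19 mm behind it (tcp_to_grasp is the distance from the TCP to the grasp point, in m); z points along the fingers, y is the line along which they close (so a half turn about z gives the same grasp; the last joint's range is limited). The gripper opens to 92 mm and grips with 3 to 60 N. Pads are 20 mm wide; open, the fingers measure 128 mm over their backs; the gripper's body (75 mm by 189 mm) begins 69 mm behind the grasp point.
Start: joints at [1.288, 0.353, 1.633, -0, 1.155, -0.002], TCP at [0.173, 0.601, 0.215] pointing down, gripper open.
Joint ranges: [-2.63, 2.63], [-0.92, 2.1], [0.06, 2.66], [-1.3, 4.44], [0, 2.69], [-3.02, 3.02]. Speed limits (rad/s): [2.22, 2.22, 2.79, 3.14, 3.14, 3.14].

### API

Orientations are given as a unit quaternion [w, x, y, z].
In Python, from plant import * gives the robot as it stands. The module is installed in compiled form; this text tells all that it offers.
- The arm moves only by the tool arm_command, never from a script. Its argument "series" is a list of rows, each a list of 4 numbers: the shift along the tool's x, y, z in mm, then the turn about the tool's z in degrees. In form: [[tx, ty, tz, spin], ...]. A call has 1 to 5 rows; each row shifts and turns the commanded pose from where the row before left it, along the tool's axes as they then stand; what a row does not reach is not made up. A row lasts 1/12 s, in which the tool goes at most 41.7 mm and 7.16 degrees, less where a joint would pass 70% of its speed; a pose out of reach is approached as far as the arm can. A call is refused whole if a number of a shift passes 41.7 or a number of a turn 7.16, either way. A call with a gripper value outside its range is refused whole. "fingers" is the opening in per cent of the stroke, from 0 (shut) to 100 (fully open), set as the call begins (left out, the last holds). The fingers move at their own pace and stop on an object; the grip force is fixed at half the most. Time passes only in rows, so rows that do not move let the fingers close. It gives the time, the measured TCP pose, the force, the opening and the grip force at its end, in the units of the state.
- state(): the state, without advancing time (a new reading comes with each control period).
- grab_frame(name): name is "scene" or "top" or "wrist"; returns a dict with "color" (480x640x3 uint8, red, green, blue), "fovy" (degrees; the focal length in pixels is half the picture's height over the tangent of half this angle, whatever the lens; pixels are square), "cx", "cy" (the principal point, pixels), "T" (4x4, takes a point from camera to world coordinates). Camera axes: x right, y up, looking along -z (the intrinsics and any distortion apply to the point x, -y, -z); pixel columns grow to the right and rows downward; lengths in m; the calibration is good to about 2 mm. The wrist camera is an equidistant fisheye: a pixel r from the principal point sees the ray r / f radians off the axis. A picture is of the moment at which its call begins. There is no depth.
- sign_off(): hands the job in; it is judged then, once.
The state is a dict: "time": time; "joint_positions": joint angles; "joint_vel": joint speeds; "tau": joint torques, N m; "tool_pos": TCP position; "ee_rot": TCP orientation; "wrist_force": force on the tool from outside, world axes, zero at the start; "torque": the same for the moment, N m; "gripper_width": opening from 0.0 (shut) to 1.0 (fully open); "gripper_force": force on a finger pad.
Only numpy, scipy, OpenCV 4.12 (cv2) and the standard library are available. Lean on these libraries where they do the work, as an engineer would, in place of code of your own. Each camera call takes 0.05 s, during which the arm holds its last target. There are 200 camera calls.

## Working session

There is one attempt and no reset: what is moved stays moved. The work goes in short steps, Python scripts to look and compute and a tool call to move; the robot and the scene stay as the last step left them, time stands still between calls to the robot, and variables do not carry over. Pictures are saved under pics/ and viewed, at most 10 in all, crops included, and the job is handed in when it is done.

Besides the shell and the picture viewer there is one more tool, called after ">>>" as name([rows], argument=value, ...), one row to a line, values as JSON. arm_command: Moves the arm, as the interface text tells. Its arguments: {"type":"object","properties":{"series":{"type":"array","items":{"type":"array","items":{"type":"number"}}},"fingers":{"type":"number"}},"required":["series"]}

```bash
mkdir -p pics; cat > h.py <<'E'
from plant import *
import numpy as np, cv2
def ray(f,u,v):
    F=240/np.tan(np.radians(f["fovy"])/2); T=np.array(f["T"])
    d=np.array([(u-f["cx"])/F,-(v-f["cy"])/F,-1.0]); d=T[:3,:3]@d
    return T[:3,3],d
def onz(f,u,v,z):
    o,d=ray(f,u,v); return o+d*(z-o[2])/d[2]
def proj(f,p):
    F=240/np.tan(np.radians(f["fovy"])/2); T=np.array(f["T"])
    c=T[:3,:3].T@(np.array(p)-T[:3,3]); return f["cx"]+F*c[0]/-c[2], f["cy"]-F*c[1]/-c[2]
def save(f,n): cv2.imwrite(f"pics/{n}.png",f["color"][:,:,::-1])
E
python3 - <<'E'
from h import *
import pickle
fs={n:grab_frame(n) for n in("scene","top")}
pickle.dump(fs,open("f0.pkl","wb"))
for n,f in fs.items():
    save(f,n); print(n,f["fovy"],f["cx"],f["cy"],np.round(f["T"],3).tolist(),[k for k in f])
s=state(); print(s)
E
```

```text
scene 43.89827261710253 324.2674350930333 241.455120785179 [[-0.63, 0.312, -0.711, -0.833], [-0.776, -0.251, 0.578, 1.22], [0.002, 0.916, 0.4, 0.867], [0.0, 0.0, 0.0, 1.0]] ['color', 'fovy', 'cx', 'cy', 'T']
top 42.357353421927385 324.0736185019021 234.74608151429933 [[0.008, 0.998, -0.066, 0.412], [-1.0, 0.008, -0.013, 0.097], [-0.012, 0.066, 0.998, 1.632], [0.0, 0.0, 0.0, 1.0]] ['color', 'fovy', 'cx', 'cy', 'T']
{'time': 0.1, 'joint_positions': array([ 1.28759099e+00,  3.53577563e-01,  1.63400978e+00, -5.45588670e-05,
        1.15519195e+00, -2.38874713e-03]), 'joint_vel': array([-4.88698443e-04, -1.52694896e-03, -2.59996659e-03, -1.50166930e-03,
        5.70495055e-04, -5.61684935e-05]), 'tau': array([-1.52191984e-03, -5.94907272e+01, -3.34927547e+01,  6.99287094e-02,
        1.84349727e-02, -3.05355229e-05]), 'tool_pos': array([0.17310732, 0.60011725, 0.21396098]), 'ee_rot': array([-5.97393802e-05,  1.39936456e-01,  9.90160308e-01, -5.90827648e-04]), 'wrist_force': array([0.76074715, 1.05056127, 0.34303152]), 'torque': array([-0.02085754,  0.03081294,  0.05652154]), 'gripper_force': 0.0, 'gripper_width': 0.9991284011164334}
```

View pics/scene.png

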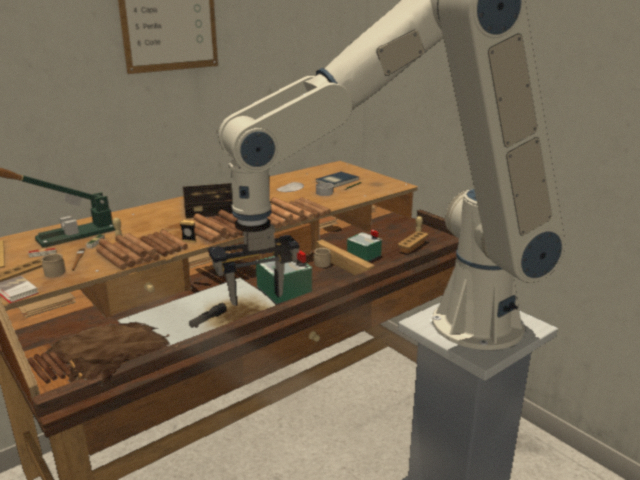

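View pics/top.png

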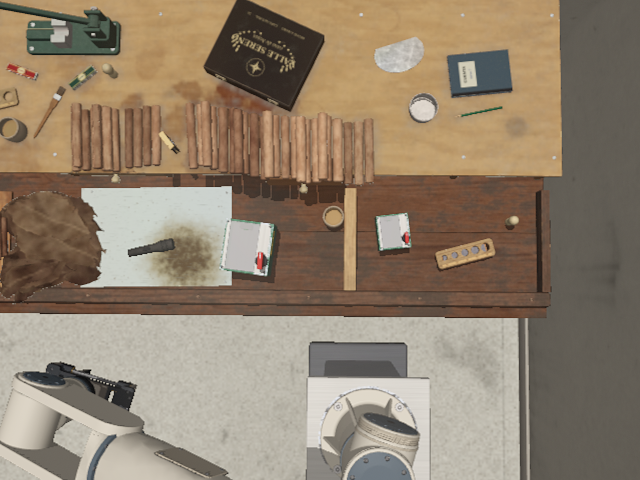

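Readers: the large one is at (248,248) in top and (284,275) in scene; the small decoy is at (393,232). Gauge at (465,253). Red knobs: (261,262) is the large one and (406,238) the small one. The pot is at (333,217), the punch at (513,221) and the lighter at (151,247). By size I pick the large reader, and I'll check it in a crop.

```bash
python3 - <<'E'
from h import *
import pickle
f=pickle.load(open("f0.pkl","rb"))["top"]; im=f["color"]; hsv=cv2.cvtColor(im,cv2.COLOR_RGB2HSV)
def blobs(m,z,name,box,zc=None):
    x0,y0,x1,y1=box; M=np.zeros(m.shape,np.uint8); M[y0:y1,x0:x1]=m[y0:y1,x0:x1]
    cs,_=cv2.findContours(M,cv2.RETR_EXTERNAL,cv2.CHAIN_APPROX_NONE)
    c=max(cs,key=cv2.contourArea); P=np.array([onz(f,u,v,z)[:2] for u,v in c[:,0].astype(float)],np.float32)
    r=cv2.minAreaRect(P*1000); print(name,"px",cv2.minAreaRect(c)[0],"world mm",np.round(r[0]),np.round(r[1]),round(r[2],1), np.round(cv2.boxPoints(r)).tolist())
H,S,V=[hsv[:,:,i].astype(int) for i in range(3)]
red=((H<8)|(H>172))&(S>150)&(V>110)
blobs(red.astype(np.uint8),.139,"knob",(215,215,285,285))
grn=((H>60)&(H<95)&(S>60))|((S<30)&(V>140))
blobs(cv2.morphologyEx(grn.astype(np.uint8),cv2.MORPH_CLOSE,np.ones((5,5))),.098,"reader",(234,215,285,285))
wood=(H>8)&(H<25)&(S>80)&(V>140)
blobs(wood.astype(np.uint8),.032,"gauge",(425,230,505,275))
for n,u,v,z in[("rail",465,292,.045),("divL",345,250,.051),("divR",356,250,.051),("pot",333,217,.049),("punch",513,221,.06),("cigedge",300,176,.185)]: print(n,np.round(onz(f,u,v,z),3))
a=cv2.resize(im[205:290,210:370],None,fx=4.9,fy=4.9*.6/.6,interpolation=cv2.INTER_CUBIC)[:,:,::-1]
cv2.imwrite("pics/c1.png",a[:420])
E
```

```text
knob px (259.5, 260.5) world mm [448. 272.] [36. 12.] 0.9 [[430.0, 277.0], [430.0, 265.0], [466.0, 266.0], [466.0, 278.0]]
reader px (250.95730590820312, 247.38414001464844) world mm [482. 299.] [100. 131.] 84.1 [[411.0, 256.0], [542.0, 242.0], [552.0, 342.0], [421.0, 355.0]]
gauge px (464.9846496582031, 252.86398315429688) world mm [ 475. -246.] [ 46. 151.] 15.0 [[433.0, -179.0], [472.0, -324.0], [516.0, -313.0], [477.0, -167.0]]
rail [ 0.374 -0.242  0.045]
divL [0.479 0.064 0.051]
divR [0.479 0.036 0.051]
pot [0.563 0.095 0.049]
punch [ 0.555 -0.362  0.06 ]
cigedge [0.647 0.174 0.185]
```

View pics/c1.png

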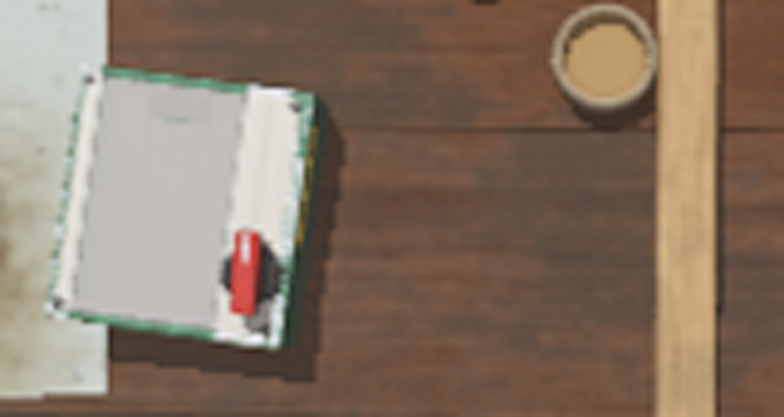

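The crop shows the large reader: yellow slot edge at about (305,190) on its right face, red knob at (245,272). Sizes agree (gauge 46x151, reader width 131, knob offset consistent). Moving above the knob.

>>> arm_command([
  [-32.3, -21.7, 0, 0],
  [-32.3, -21.7, 0, 0],
  [-32.3, -21.7, 0, 0],
  [-32.3, -21.7, 0, 0],
  [-32.3, -21.7, 0, 0],
])

```text
time: 0.52
tool_pos: [0.2989, 0.4499, 0.2143]
ee_rot: [-0.0, 0.14, 0.99, -0.0]
wrist_force: [0.4, 0.1, -0.5]
gripper_width: 1.002
gripper_force: 0.0
```

>>> arm_command([
  [-32.3, -21.7, 0, 0],
  [-32.3, -21.7, 0, 0],
  [-32.3, -21.7, 0, 0],
  [-32.3, -21.7, 0, 0],
  [-32.3, -21.7, 0, 0],
])

```text
time: 0.93
tool_pos: [0.4242, 0.3008, 0.2145]
ee_rot: [-0.0, 0.14, 0.99, -0.0]
wrist_force: [0.9, 1.2, 0.2]
gripper_width: 0.998
gripper_force: 0.0
```

>>> arm_command([
  [-32.3, -21.7, 0, 0],
  [0, 0, 0, 7],
  [0, 0, 0, 7],
  [0, 0, 0, 7],
  [0, 0, 0, 7],
])

```text
time: 1.35
tool_pos: [0.4485, 0.2721, 0.2142]
ee_rot: [-0.0, 0.379, 0.926, -0.0]
wrist_force: [0.7, -0.2, -0.3]
gripper_width: 1.001
gripper_force: 0.0
```

>>> arm_command([
  [0, 0, 0, 7],
  [0, 0, 0, 7],
  [0, 0, 0, 7],
  [0, 0, 0, 7],
  [0, 0, 0, 7],
])

```text
time: 1.77
tool_pos: [0.4482, 0.2726, 0.2143]
ee_rot: [-0.0, 0.639, 0.769, -0.0]
wrist_force: [0.6, 0.0, -0.8]
gripper_width: 0.998
gripper_force: 0.0
```

>>> arm_command([
  [0, 0, 0, 7],
  [0, 0, 0, 7],
  [0, 0, 0, 7],
  [0, 0, 0, 7],
  [0, 0, 0, 7],
])

```text
time: 2.18
tool_pos: [0.4482, 0.2726, 0.2143]
ee_rot: [-0.0, 0.841, 0.541, -0.0]
wrist_force: [0.4, -0.9, -0.2]
gripper_width: 0.998
gripper_force: 0.0
```

>>> arm_command([
  [0, 0, 0, 7],
  [0, 0, 0, 7],
  [0, 0, 0, 7],
  [0, 0, 0, 7],
  [0, 0, 0, 7],
])

```text
time: 2.6
tool_pos: [0.4482, 0.2726, 0.2143]
ee_rot: [0.0, 0.965, 0.264, -0.0]
wrist_force: [0.6, 0.4, -0.3]
gripper_width: 1.001
gripper_force: 0.0
```

>>> arm_command([
  [0, 0, 0, 7],
  [0, 0, 0, 7],
  [0, 0, 0, 7],
  [0, 0, 0, 7],
  [0, 0, 0, 0],
])

```text
time: 3.02
tool_pos: [0.4482, 0.2726, 0.2143]
ee_rot: [0.0, 1.0, 0.023, -0.0]
wrist_force: [-0.3, 0.6, 0.7]
gripper_width: 0.998
gripper_force: 0.0
```

```bash
cat >> h.py <<'E'
def wonz(f,u,v,z):
    F=240/np.tan(np.radians(f["fovy"])/2); T=np.array(f["T"])
    a,b=u-f["cx"],v-f["cy"]; r=np.hypot(a,b); t=r/F
    d=np.array([np.sin(t)*a/max(r,1e-9),-np.sin(t)*b/max(r,1e-9),-np.cos(t)]); d=T[:3,:3]@d
    return T[:3,3]+d*(z-T[2,3])/d[2]
E
python3 - <<'E'
from h import *
f=grab_frame("wrist"); save(f,"w1"); print(f["fovy"],f["cx"],f["cy"],np.round(f["T"],3).tolist())
hsv=cv2.cvtColor(f["color"],cv2.COLOR_RGB2HSV);H,S,V=[hsv[:,:,i].astype(int) for i in range(3)]
red=((H<8)|(H>172))&(S>150)&(V>90)
cs,_=cv2.findContours(red.astype(np.uint8),cv2.RETR_EXTERNAL,cv2.CHAIN_APPROX_NONE)
for c in sorted(cs,key=cv2.contourArea)[-3:]:
    P=np.array([wonz(f,u,v,.139)[:2]*1000 for u,v in c[:,0].astype(float)],np.float32)
    print(cv2.contourArea(c),cv2.minAreaRect(c),cv2.minAreaRect(P),cv2.boxPoints(cv2.minAreaRect(P)).round(1).tolist())
E
```

```text
65.70646984690485 315.56575100981587 234.3041287573266 [[0.045, 0.968, 0.246, 0.517], [-0.999, 0.044, 0.011, 0.277], [-0.001, -0.246, 0.969, 0.383], [0.0, 0.0, 0.0, 1.0]]
0.0 ((637.0, 180.0), (0.0, 0.0), 0.0) ((517.01025390625, -7.665172576904297), (0.0, 0.0), 0.0) [[517.0, -7.699999809265137], [517.0, -7.699999809265137], [517.0, -7.699999809265137], [517.0, -7.699999809265137]]
2.5 ((637.5, 175.5), (3.0, 3.0), 90.0) ((521.05859375, -7.658268928527832), (2.69024395942688, 4.71854829788208), 7.259730339050293) [[519.4000244140625, -5.5], [520.0, -10.199999809265137], [522.7000122070312, -9.800000190734863], [522.0999755859375, -5.099999904632568]]
1020.5 ((317.4344482421875, 238.72134399414062), (18.016611099243164, 63.82769775390625), 5.194429397583008) ((451.0841979980469, 272.6462097167969), (12.14011001586914, 45.0243034362793), 87.45389556884766) [[428.29998779296875, 267.6000061035156], [473.29998779296875, 265.6000061035156], [473.79998779296875, 277.70001220703125], [428.8999938964844, 279.70001220703125]]
```

View pics/w1.png

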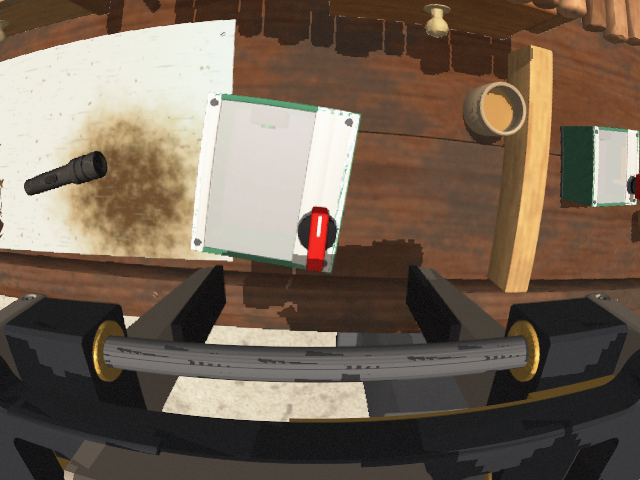

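```bash
python3 - <<'E'
from h import *
f=grab_frame("wrist")
P=np.array([wonz(f,u,v,.098)[:2]*1000 for u,v in[(217,94),(360,113),(331,271),(191,249)]]);print(P.round(1))
for i in range(4):
    d=P[(i+1)%4]-P[i];print(np.linalg.norm(d).round(1),np.degrees(np.arctan2(d[1],d[0])).round(1))
print(P.mean(0))
E
```

```text
[[552.  355.6]
 [541.  244.9]
 [414.1 259.3]
 [426.1 376.4]]
111.3 -95.7
127.7 173.5
117.7 84.1
127.6 -9.4
[483.32709377 309.06613378]
```

>>> arm_command([
  [2, 0, 30, 4],
  [0, 0, 30, 0],
  [0, 0, 25, 0],
  [0, 0, 11, 0],
  [0, 0, 0, 0],
])

```text
time: 3.53
tool_pos: [0.4488, 0.2718, 0.1162]
ee_rot: [0.001, 1.0, -0.008, -0.002]
wrist_force: [-1.1, 0.0, -0.1]
gripper_width: 0.999
gripper_force: 0.0
```

>>> arm_command([
  [0, 0, 0, 0],
  [0, 0, 0, 0],
  [0, 0, 0, 0],
  [0, 0, 0, 0],
  [0, 0, 0, 0],
], fingers=0)

```text
time: 3.95
tool_pos: [0.451, 0.2731, 0.1196]
ee_rot: [-0.0, 1.0, -0.009, 0.001]
wrist_force: [-0.3, 0.5, 0.9]
gripper_width: 0.659
gripper_force: 0.0
```

>>> arm_command([
  [0, 0, 0, 0],
  [0, 0, 0, 0],
  [0, 0, 0, 0],
  [0, 0, 0, 0],
  [0, 0, 0, 0],
])

```text
time: 4.37
tool_pos: [0.4504, 0.2728, 0.1186]
ee_rot: [0.0, 1.0, -0.009, -0.0]
wrist_force: [0.6, 0.6, -0.4]
gripper_width: 0.296
gripper_force: 0.0
```

>>> arm_command([
  [0, 0, 0, 0],
  [0, 0, 0, 0],
  [0, 0, 0, 0],
  [0, 0, 0, 0],
  [0, 0, 0, 0],
])

```text
time: 4.78
tool_pos: [0.4505, 0.2718, 0.1185]
ee_rot: [0.001, 1.0, -0.009, -0.0]
wrist_force: [1.2, -5.0, 2.3]
gripper_width: 0.128
gripper_force: 30.0
```

>>> arm_command([
  [0, 0, 1, 0],
  [0, 0, 2, 0],
  [0, 0, 2, 0],
  [0, 0, 1, 0],
  [0, 0, 0, 0],
])

```text
time: 5.2
tool_pos: [0.4506, 0.2719, 0.1134]
ee_rot: [0.001, 1.0, -0.009, -0.0]
wrist_force: [-2.3, -7.2, 12.0]
gripper_width: 0.129
gripper_force: 30.0
```

>>> arm_command([
  [0, 0, 1, 0],
  [0, 0, 0, 0],
])

```text
time: 5.37
tool_pos: [0.4507, 0.2719, 0.1133]
ee_rot: [0.001, 1.0, -0.009, 0.0]
wrist_force: [-3.7, -8.0, 21.5]
gripper_width: 0.128
gripper_force: 30.0
```

>>> arm_command([
  [0, 0.8, 0, 0],
  [0, 0, 0, -6],
  [0, 0, 0, -6],
  [0, 0, 0, -6],
  [0, 0, 0, -6],
])

```text
time: 5.78
tool_pos: [0.4506, 0.2724, 0.1133]
ee_rot: [-0.0, 0.98, 0.201, 0.0]
wrist_force: [-6.2, -0.5, 19.5]
gripper_width: 0.128
gripper_force: 30.0
```

>>> arm_command([
  [0, 0, 0, -6],
  [0, 0, 0, -6],
  [0, 0, 0, -6],
  [0, 0, 0, 0],
])

```text
time: 6.12
tool_pos: [0.4503, 0.2728, 0.1133]
ee_rot: [-0.001, 0.936, 0.352, 0.0]
wrist_force: [-7.0, 1.3, 19.9]
gripper_width: 0.132
gripper_force: 30.0
```

>>> arm_command([
  [0, 0, 0, -6],
  [0, 0, 0, -6],
  [0, 0, 0, -6],
  [0, 0, 0, -6],
  [0, 0, 0, -6],
])

```text
time: 6.53
tool_pos: [0.4496, 0.2732, 0.1133]
ee_rot: [-0.001, 0.813, 0.582, 0.0]
wrist_force: [-10.6, 4.0, 21.8]
gripper_width: 0.124
gripper_force: 30.0
```

>>> arm_command([
  [0, 0, 0, -6],
  [0, 0, 0, -3],
  [0, 0, 0, 0],
])

```text
time: 6.78
tool_pos: [0.4494, 0.2733, 0.1133]
ee_rot: [-0.001, 0.766, 0.643, 0.0]
wrist_force: [-11.9, 3.9, 21.0]
gripper_width: 0.128
gripper_force: 30.0
```

```bash
python3 -c "
from h import *
s=state();print(s['torque'],s['joint_positions'],s['ee_rot'])"
```

```text
[ 0.60765349  2.42845944 -0.22466332] [0.54161484 0.32587272 1.93430845 0.0035672  0.88184036 0.71323782] [-1.39312848e-03  7.65837460e-01  6.43032692e-01  4.78137225e-06]
```

>>> arm_command([
  [0, 0, 0, -2.5],
  [0, 0, 0, 0],
])

```text
time: 6.95
tool_pos: [0.4494, 0.2732, 0.1133]
ee_rot: [-0.001, 0.752, 0.659, 0.0]
wrist_force: [-11.1, 3.1, 22.5]
gripper_width: 0.132
gripper_force: 30.5
```

>>> arm_command([
  [0, 0, 0, 0],
  [0, 0, 0, 0],
  [0, 0, 0, 0],
  [0, 0, 0, 0],
  [0, 0, 0, 0],
], fingers=65)

```text
time: 7.37
tool_pos: [0.4504, 0.2719, 0.1113]
ee_rot: [0.0, 0.752, 0.659, -0.0]
wrist_force: [0.0, 0.2, 0.2]
gripper_width: 0.473
gripper_force: 0.0
```

>>> arm_command([
  [0, 0, -20, 0],
  [0, 0, -38, 0],
  [0, 0, -40, 0],
  [0, 0, 0, 0],
  [0, 0, 0, 0],
])

```text
time: 7.78
tool_pos: [0.4518, 0.2727, 0.2117]
ee_rot: [0.0, 0.752, 0.659, 0.002]
wrist_force: [0.1, -0.6, 0.4]
gripper_width: 0.652
gripper_force: 0.0
```

```bash
python3 - <<'E'
from h import *
s=state();print(s['tool_pos'],s['ee_rot'],s['time'])
f=grab_frame("wrist"); save(f,"w2")
hsv=cv2.cvtColor(f["color"],cv2.COLOR_RGB2HSV);H,S,V=[hsv[:,:,i].astype(int) for i in range(3)]
red=((H<8)|(H>172))&(S>150)&(V>90)
cs,_=cv2.findContours(red.astype(np.uint8),cv2.RETR_EXTERNAL,cv2.CHAIN_APPROX_NONE)
c=max(cs,key=cv2.contourArea)
P=np.array([wonz(f,u,v,.134)[:2]*1000 for u,v in c[:,0].astype(float)],np.float32)
print(cv2.minAreaRect(P),cv2.boxPoints(cv2.minAreaRect(P)).round(1).tolist())
E
```

```text
[0.45184563 0.27273459 0.21169339] [4.57684181e-04 7.52382058e-01 6.58722844e-01 2.28996744e-03] 7.7833
((448.7108459472656, 275.719970703125), (45.325191497802734, 12.004222869873047), 78.5342788696289) [[438.29998779296875, 254.6999969482422], [450.1000061035156, 252.3000030517578], [459.1000061035156, 296.70001220703125], [447.29998779296875, 299.1000061035156]]
```

View pics/w2.png

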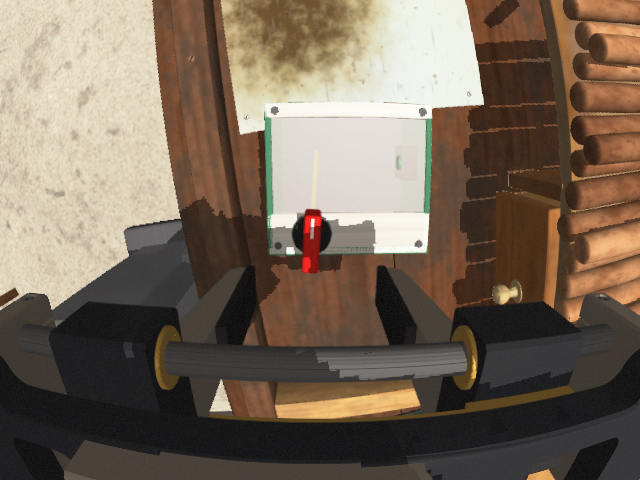

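The picture shows the shutter (thin yellow line near (316,180)) swung inward and the knob bar at about 1.48 rad, so the slot is open. Next, the gauge.

>>> arm_command([
  [-39.6, 7.9, 0, 0],
  [-39.6, 7.9, 0, 0],
  [-39.6, 7.9, 0, 0],
  [-39.6, 7.9, 0, 0],
  [-39.6, 7.9, 0, 0],
])

```text
time: 8.25
tool_pos: [0.462, 0.0687, 0.2078]
ee_rot: [-0.001, 0.752, 0.659, -0.001]
wrist_force: [0.7, 0.4, -0.4]
gripper_width: 0.65
gripper_force: 0.0
```

>>> arm_command([
  [-39.6, 7.9, 0, 0],
  [-39.6, 7.9, 0, 0],
  [-39.6, 7.9, 0, 0],
  [-39.6, 7.9, 0, 0],
  [-39.6, 7.9, 0, 0],
])

```text
time: 8.67
tool_pos: [0.475, -0.1327, 0.2078]
ee_rot: [-0.001, 0.752, 0.659, -0.001]
wrist_force: [1.5, 0.6, -0.1]
gripper_width: 0.652
gripper_force: 0.0
```

>>> arm_command([
  [-39.6, 7.9, 0, 0],
  [-39.6, 7.9, 0, 0],
  [-39.6, 7.9, 0, 0],
  [-39.6, 7.9, 0, 0],
  [0, 0, 0, -7],
])

```text
time: 9.08
tool_pos: [0.4863, -0.298, 0.2075]
ee_rot: [-0.0, 0.712, 0.702, -0.001]
wrist_force: [-1.2, 1.0, 0.7]
gripper_width: 0.65
gripper_force: 0.0
```

>>> arm_command([
  [0, 0, 0, -7],
  [0, 0, 0, -7],
  [0, 0, 0, -1.6],
  [0, 0, 0, 0],
  [0, 0, 0, 0],
])

```text
time: 9.5
tool_pos: [0.4861, -0.2917, 0.208]
ee_rot: [-0.001, 0.609, 0.793, -0.0]
wrist_force: [-0.2, 0.3, 0.3]
gripper_width: 0.653
gripper_force: 0.0
```

```bash
python3 - <<'E'
from h import *
s=state();print(s['tool_pos'],s['ee_rot'],s['time'])
f=grab_frame("wrist"); save(f,"w3")
hsv=cv2.cvtColor(f["color"],cv2.COLOR_RGB2HSV);H,S,V=[hsv[:,:,i].astype(int) for i in range(3)]
m=((H>8)&(H<25)&(S>80)&(V>140)).astype(np.uint8)
cs,_=cv2.findContours(m,cv2.RETR_EXTERNAL,cv2.CHAIN_APPROX_NONE)
for c in sorted(cs,key=cv2.contourArea)[-4:]:
    P=np.array([wonz(f,u,v,.032)[:2]*1000 for u,v in c[:,0].astype(float)],np.float32)
    r=cv2.minAreaRect(P);print(cv2.minAreaRect(c)[0],r,cv2.boxPoints(r).round(1).tolist())
E
```

```text
[ 0.48606078 -0.29174011  0.20795926] [-1.30341615e-03  6.09354794e-01  7.92896598e-01 -1.44399417e-04] 9.5
(533.7744140625, 59.17613983154297) ((661.6006469726562, -68.66336059570312), (43.33832931518555, 137.99160766601562), 1.956836462020874) [[637.5999755859375, -0.4000000059604645], [642.2999877929688, -138.39999389648438], [685.5999755859375, -136.89999389648438], [680.9000244140625, 1.0]]
(321.4519958496094, 158.77328491210938) ((476.91650390625, -238.20213317871094), (54.926185607910156, 143.3912811279297), 15.25870132446289) [[431.6000061035156, -176.3000030517578], [469.29998779296875, -314.6000061035156], [522.2999877929688, -300.1000061035156], [484.5, -161.8000030517578]]
(475.16705322265625, 139.60421752929688) ((617.9639282226562, -165.2993621826172), (312.31402587890625, 117.5318832397461), 89.85201263427734) [[558.7999877929688, -321.29998779296875], [676.2999877929688, -321.6000061035156], [677.0999755859375, -9.300000190734863], [559.5999755859375, -9.0]]
(616.0401000976562, 165.27499389648438) ((787.3790283203125, -139.3804168701172), (220.284912109375, 430.7164306640625), 20.87375259399414) [[607.7000122070312, 22.600000381469727], [761.2000122070312, -379.79998779296875], [967.0, -301.3999938964844], [813.5999755859375, 101.0999984741211]]
```

View pics/w3.png

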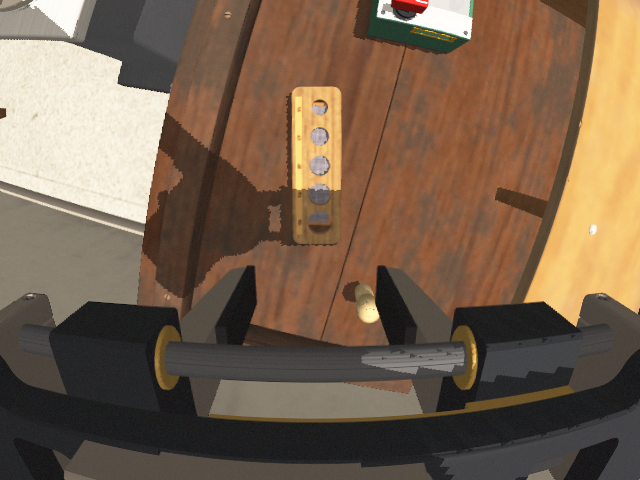

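```bash
python3 - <<'E'
from h import *
f=grab_frame("wrist")
P=np.array([wonz(f,u,v,.032)[:2]*1000 for u,v in[(291,87),(341.5,87),(340,244),(292,244)]]);print(P.round(1),P.mean(0))
for i in range(4):
    d=P[(i+1)%4]-P[i];print(np.linalg.norm(d).round(1),np.degrees(np.arctan2(d[1],d[0])).round(1))
print(wonz(f,367,318,.06))
E
```

```text
[[ 432.8 -179.7]
 [ 477.5 -167.8]
 [ 515.7 -311.7]
 [ 470.9 -323.7]] [ 474.25410482 -245.73195131]
46.3 15.0
149.0 -75.1
46.4 -165.1
148.9 104.8
[ 0.55750958 -0.36884228  0.06      ]
```

>>> arm_command([
  [0, 0.5, 40, 0],
  [0, 0, 40, 0],
  [0, 0, 40, 0],
  [0, 0, 35, 0],
  [0, 0, 20, 0],
])

```text
time: 10.02
tool_pos: [0.4852, -0.2906, 0.0307]
ee_rot: [-0.002, 0.609, 0.793, -0.0]
wrist_force: [-0.7, 0.9, -0.9]
gripper_width: 0.651
gripper_force: 0.0
```

>>> arm_command([
  [0, 0, 14, 0],
  [0, 0, 8, 0],
  [0, 0, 0, 0],
  [0, 0, 0, 0],
])

```text
time: 10.35
tool_pos: [0.4875, -0.292, 0.0127]
ee_rot: [-0.0, 0.609, 0.793, -0.0]
wrist_force: [1.2, 0.7, 0.9]
gripper_width: 0.652
gripper_force: 0.0
```

>>> arm_command([
  [0, 0, 0, 0],
  [0, 0, 0, 0],
  [0, 0, 0, 0],
  [0, 0, 0, 0],
  [0, 0, 0, 0],
], fingers=20)

```text
time: 10.77
tool_pos: [0.4881, -0.2925, 0.0138]
ee_rot: [0.001, 0.609, 0.793, 0.0]
wrist_force: [-0.5, 0.1, 6.9]
gripper_width: 0.495
gripper_force: 30.0
```

>>> arm_command([
  [0, 0, 0, 0],
  [0, 0, 0, 0],
  [0, 0, 0, 0],
  [0, 0, 0, 0],
])

```text
time: 11.1
tool_pos: [0.4881, -0.2925, 0.0138]
ee_rot: [0.001, 0.609, 0.793, 0.0]
wrist_force: [-1.5, 1.1, 6.5]
gripper_width: 0.496
gripper_force: 30.0
```

>>> arm_command([
  [0, 0, -10, 0],
  [0, 0, -30, 0],
  [0, 0, -35, 0],
  [0, 0, -35, 0],
  [0, 0, -35, 0],
])

```text
time: 11.52
tool_pos: [0.4869, -0.2918, 0.1598]
ee_rot: [-0.0, 0.609, 0.793, -0.0]
wrist_force: [1.0, -1.3, -0.8]
gripper_width: 0.493
gripper_force: 30.0
```

>>> arm_command([
  [0, 0, -5, 0],
  [0, 0, 0, 7],
  [0, 0, 0, 7],
  [0, 0, 0, 7],
  [0, 0, 0, 0],
])

```text
time: 11.93
tool_pos: [0.4871, -0.2919, 0.1629]
ee_rot: [0.0, 0.745, 0.667, 0.0]
wrist_force: [-0.1, 0.2, -1.1]
gripper_width: 0.5
gripper_force: 30.0
```

>>> arm_command([
  [31.7, -4.2, 0, 0],
  [31.7, -4.2, 0, 0],
  [31.7, -4.2, 0, 0],
  [31.7, -4.2, 0, 0],
  [31.7, -4.2, 0, 0],
])

```text
time: 12.35
tool_pos: [0.4824, -0.1308, 0.1626]
ee_rot: [-0.0, 0.742, 0.671, -0.0]
wrist_force: [0.3, 0.2, -0.1]
gripper_width: 0.497
gripper_force: 30.0
```

>>> arm_command([
  [31.7, -4.2, 0, 0],
  [31.7, -4.2, 0, 0],
  [31.7, -4.2, 0, 0],
  [31.7, -4.2, 0, 0],
  [31.7, -4.2, 0, 0],
])

```text
time: 12.77
tool_pos: [0.4781, 0.0291, 0.1627]
ee_rot: [0.0, 0.742, 0.671, 0.0]
wrist_force: [0.3, -0.9, -0.9]
gripper_width: 0.495
gripper_force: 30.0
```

>>> arm_command([
  [31.7, -4.2, 0, 0],
  [31.7, -4.2, 0, 0],
  [0, 0, 0, 0],
  [0, 0, 0, 0],
  [0, 0, 0, 0],
])

```text
time: 13.18
tool_pos: [0.4766, 0.0914, 0.1625]
ee_rot: [0.0, 0.742, 0.67, -0.0]
wrist_force: [0.5, -0.4, 0.2]
gripper_width: 0.498
gripper_force: 30.0
```

```bash
python3 - <<'E'
from h import *
s=state();print(s['tool_pos'],s['ee_rot'],s['time'])
f=grab_frame("wrist"); save(f,"w4"); f=grab_frame("scene"); cv2.imwrite("pics/s4.png",cv2.resize(f["color"][200:320,220:420],None,fx=4,fy=4)[:,:,::-1])
E
```

```text
[0.47659378 0.09137866 0.16250932] [ 1.63001188e-05  7.41917306e-01  6.70491338e-01 -2.76369205e-04] 13.1833
```

View pics/w4.png

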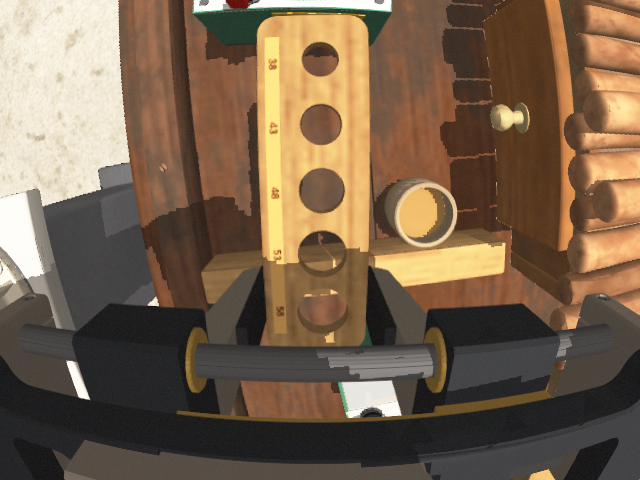

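The wrist view shows the gauge gripped squarely, its far end at (315,15), with the yellow slot outline just beyond at (330,14). I'll measure the gauge line and the slot.

```bash
python3 - <<'E'
from h import *
s=state();f=grab_frame("wrist"); im=f["color"]
hsv=cv2.cvtColor(im,cv2.COLOR_RGB2HSV);H,S,V=[hsv[:,:,i].astype(int) for i in range(3)]
z=s['tool_pos'][2]+.0182; g=im.astype(int)
m=(H>8)&(H<28)&(S>70)&(V>140)
L=[];R=[]
for v in range(50,230,6):
    row=np.flatnonzero(m[v,240:385])+240
    # run around 315 extents
    seg=np.split(row,np.flatnonzero(np.diff(row)>1)+1)
    l=[q for q in seg if len(q)>8 and q[0]<300]; r=[q for q in seg if len(q)>8 and q[-1]>345]
    if l and r: L.append(wonz(f,l[0][0]-.5,v,z)[:2]*1e3); R.append(wonz(f,r[-1][-1]+.5,v,z)[:2]*1e3)
L,R=np.array(L),np.array(R)
for A in(L,R):
    vx,vy,x,y=cv2.fitLine(A.astype(np.float32),cv2.DIST_HUBER,0,.01,.01).ravel(); print(len(A),"angle",np.degrees(np.arctan2(vy,vx)),x,y,"x at y=",round(s['tool_pos'][1]*1e3),x+(s['tool_pos'][1]*1e3-y)*vx/vy)
print("far end",wonz(f,314,14,z)*1e3,"width",np.linalg.norm(L-R,axis=1).mean(), s['tool_pos'])
y=((H>20)&(H<35)&(S>150)&(V>80)).astype(np.uint8); y[40:]=0
ys,xs=np.nonzero(y);print(xs.min(),xs.max(),ys.min(),ys.max())
cv2.imwrite("pics/c4.png",cv2.resize(im[0:60,180:400],None,fx=3.5,fy=3.5)[:,:,::-1])
E
```

```text
30 angle 84.77553 459.63474 158.93106 x at y= 91 453.39242574005107
30 angle 84.64864 505.81558 165.32407 x at y= 91 498.82194503271637
far end [488.35206116 214.14333692 180.73797735] width 46.10567030132675 [0.47678391 0.09066259 0.16253798]
270 363 11 18
```

View pics/c4.png

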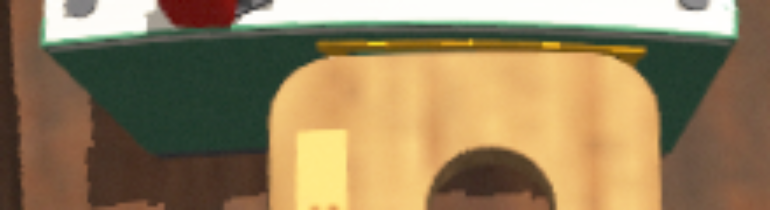

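The crop shows the yellow top bar of the slot from (317,46) to (645,53) and the front top edge of the reader from (42,42) to (738,40).

```bash
python3 - <<'E'
from h import *
f=grab_frame("wrist")
for n,(a,b),z in[("bar",((317,46),(645,53)),.086),("front",((42,43),(738,40)),.098)]:
    p=wonz(f,180+a[0]/3.5,a[1]/3.5,z)*1e3;q=wonz(f,180+b[0]/3.5,b[1]/3.5,z)*1e3;d=q-p
    print(n,p.round(1),q.round(1),"mid",((p+q)/2).round(1),np.linalg.norm(d).round(1),np.degrees(np.arctan2(d[1],d[0])).round(2))
E
```

```text
bar [463.2 252.3  86. ] [525.  244.4  86. ] mid [494.1 248.3  86. ] 62.3 -7.24
front [412.6 258.8  98. ] [540.6 242.3  98. ] mid [476.6 250.6  98. ] 129.0 -7.31
```

>>> arm_command([
  [0, 0.4, 35, 0.8],
  [0, 0, 35, 0],
  [0, 0, 20, 0],
  [0, 0, 8.7, 0],
  [0, 0, 0, 0],
])

```text
time: 13.8
tool_pos: [0.476, 0.0906, 0.0623]
ee_rot: [-0.001, 0.748, 0.664, -0.002]
wrist_force: [-0.6, -0.1, -0.3]
gripper_width: 0.494
gripper_force: 30.0
```

>>> arm_command([
  [10, 0, 0, 0],
  [10, 0, 0, 0],
  [0, 0, 0, 0],
  [0, 0, 0, 0],
  [0, 0, 0, 0],
])

```text
time: 14.22
tool_pos: [0.4801, 0.1119, 0.0647]
ee_rot: [0.0, 0.747, 0.664, 0.001]
wrist_force: [-0.4, -0.4, -0.5]
gripper_width: 0.495
gripper_force: 30.0
```

```bash
python3 - <<'E'
from h import *
s=state();print(s['tool_pos'],s['ee_rot'],s['time'],s['wrist_force'])
f=grab_frame("wrist"); im=f["color"];a=cv2.resize(im[0:110,200:400],None,fx=3.9,fy=3.9)[:,:,::-1]
g=grab_frame("scene")["color"][225:325,230:360];b=cv2.resize(g,(210,160))[:,:,::-1]
b=cv2.resize(g,(780,165*1))[:,:,::-1]
cv2.imwrite("pics/c5.png",np.vstack([a,b]))
E
```

```text
[0.48012783 0.11186175 0.06472495] [3.92224554e-04 7.47383844e-01 6.64392084e-01 6.27919891e-04] 14.2167 [-0.41489536 -0.42376007 -0.48744288]
```

View pics/c5.png

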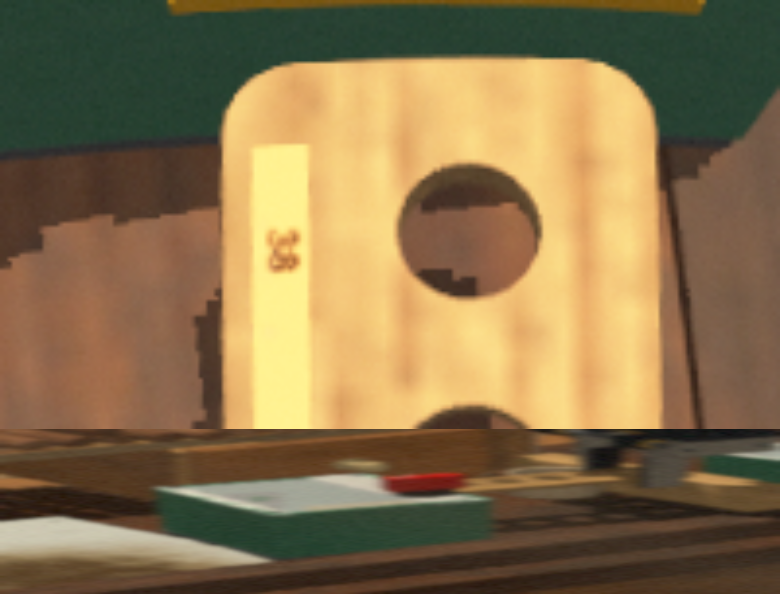

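The crop shows the slot's lower bar from (170,12) to (703,12) and the gauge end between x = 222 and 657, nearly centred on it.

```bash
python3 - <<'E'
from h import *
f=grab_frame("wrist");s=state()
w=lambda u,v,z:wonz(f,200+u/3.9,v/3.9,z)*1e3
for z in(.064,.066,.068,.070):
    p,q=w(169,13,z),w(705,13,z);print(z,p[:2].round(1),q[:2].round(1),((p+q)/2)[:2].round(1),np.linalg.norm(p-q).round(1))
z=s['tool_pos'][2]+.0182
for v in (150,400):
    p,q=w(221.5,v,z),w(657.5 if v==150 else 662,v,z);m=(p+q)/2;print("gauge",v,m[:2].round(2),np.linalg.norm(p-q).round(1),"x extrap at y=248.5",m[0]+(248.5-m[1])*.113/.9936)
print(s['tool_pos'],np.degrees(2*np.arctan2(s['ee_rot'][2],s['ee_rot'][1])))
E
```

```text
0.064 [462.1 252.2] [525.4 244.5] [493.7 248.3] 63.8
0.066 [462.3 251.4] [524.9 243.7] [493.6 247.5] 63.0
0.068 [462.6 250.5] [524.5 243. ] [493.5 246.7] 62.3
0.07 [462.9 249.7] [524.  242.2] [493.5 245.9] 61.5
gauge 150 [491.35 224.63] 45.4 x extrap at y=248.5 494.0619872180498
gauge 400 [488.38 197.48] 45.5 x extrap at y=248.5 494.17892079122515
[0.47971597 0.11139351 0.06422084] 83.21960292260869
```

>>> arm_command([
  [6, -0.3, 0, 0.4],
  [5, 0, 0, 0],
  [4, 0, 0, 0],
  [3, 0, 0, 0],
  [0, 0, 0, 0],
])

```text
time: 14.78
tool_pos: [0.4817, 0.13, 0.0639]
ee_rot: [0.0, 0.75, 0.662, 0.0]
wrist_force: [-1.1, -0.3, -1.0]
gripper_width: 0.498
gripper_force: 30.0
```

>>> arm_command([
  [3, 0, 0, 0],
  [3, 0, 0, 0],
  [0, 0, 0, 0],
])

```text
time: 15.03
tool_pos: [0.4825, 0.1357, 0.0639]
ee_rot: [0.0, 0.75, 0.661, 0.0]
wrist_force: [0.0, -0.6, -1.1]
gripper_width: 0.499
gripper_force: 30.0
```

>>> arm_command([
  [3, 0, 0, 0],
  [4, 0, 0, 0],
  [4, 0, 0, 0],
  [0, 0, 0, 0],
])

```text
time: 15.37
tool_pos: [0.484, 0.1468, 0.0639]
ee_rot: [0.0, 0.75, 0.661, 0.0]
wrist_force: [1.4, 1.0, -1.4]
gripper_width: 0.494
gripper_force: 30.0
```

>>> arm_command([
  [5, 0, 0, 0],
  [5, 0, 0, 0],
  [5, 0, 0, 0],
  [5, 0, 0, 0],
  [0, 0, 0, 0],
])

```text
time: 15.78
tool_pos: [0.4865, 0.167, 0.0639]
ee_rot: [0.0, 0.75, 0.662, 0.0]
wrist_force: [0.6, 0.4, 0.0]
gripper_width: 0.497
gripper_force: 30.0
```

>>> arm_command([
  [6, 0, 0, 0],
  [6, 0, 0, 0],
  [6, 0, 0, 0],
  [0, 0, 0, 0],
])

```text
time: 16.12
tool_pos: [0.4888, 0.185, 0.064]
ee_rot: [0.0, 0.75, 0.662, 0.0]
wrist_force: [-0.0, 0.6, -0.3]
gripper_width: 0.498
gripper_force: 30.0
```

>>> arm_command([
  [6, 0, 0, 0],
  [6, 0, 0, 0],
  [4, 0, 0, 0],
  [0, 0, 0, 0],
  [0, 0, 0, 0],
])

```text
time: 16.53
tool_pos: [0.4904, 0.1999, 0.0638]
ee_rot: [0.0, 0.75, 0.662, -0.0]
wrist_force: [1.6, -0.9, -0.7]
gripper_width: 0.493
gripper_force: 30.0
```

```bash
python3 - <<'E'
from h import *
s=state();print(s['tool_pos'],s['ee_rot'],s['time'],s['wrist_force'],s['torque'])
f=grab_frame("wrist"); save(f,"w6")
E
```

```text
[0.49039889 0.19994647 0.06382631] [ 3.00679112e-06  7.49867657e-01  6.61587856e-01 -6.87964780e-05] 16.5333 [ 1.62312154 -0.92536476 -0.72054509] [-0.08726522  0.1073854   0.01246855]
```

View pics/w6.png

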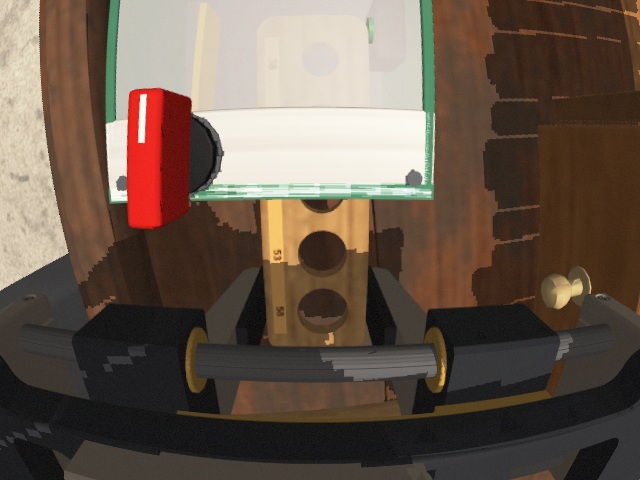

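The gauge is through the slot, with its middle hole at the wall (320,200). The shutter is clear at (203,60) and there is no contact force, so I'm handing in.

```bash
python3 -c "
from plant import *
print(sign_off())"
```

```text
the job is handed in; nothing more can be done
None
```

The job is handed in at about 16.6 s of the 58 s allowed: knob pushed in and turned to about 1.48 rad, gauge held about half-way through the slot by the gripper alone with no sign of contact. The verdict was not shown.

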